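# Open the two-leaf damp chest

### The job

Open up the damp chest so the pots inside can be reached: swing the plain leaf up until it stands upright, then withdraw the other leaf's flush bolt all the way, and only then swing that leaf up until it stands upright too. Leave both leaves standing open and do not disturb the pots standing on the table and on the chest's shelf.

Things in the scene. Friction and masses are not known exactly. Their poses are not given: they have to be found in the camera images.
- chest: Plywood damp chest, 350 x 350 mm, fixed. Origin: on the table under the middle of its two-leaf top; x points to the chest's rear (away from the robot), y to its left, z up. Two leaves lie side by side on top, each 220 mm long (x -110 to +110), 158 wide, 14 thick, upper face at z = 134 mm; they meet at y = 0, hinged on the outer sides. The inside is 115 mm deep and holds two pots
- plain_leaf (a joint): angle of the leaf without a bolt (on the chest's -y side), rad: 0 closed, 1.57 upright, stop at 1.75. Stiff hinge: it stays wherever it is left; lifting takes 5 to 10 N at the handle. Its thin lip laps 13 mm over the other leaf, so it is opened before the other. May start a little ajar (up to 0.3)
- plain_leaf_handle (a point): middle of the plain leaf's handle, a round steel bar 10 mm thick and 100 mm long, parallel to the chest's x, its axis 35 mm above the leaf's face, on a foot at each end; it turns with the leaf
- plain_leaf_hinge (a point): point on the plain leaf's hinge axis (parallel to the chest's x), level with the middle of its handle. The handle's axis runs round it on a radius of 130 mm (120 mm across and 49 mm above it when closed)
- bolted_leaf (a joint): angle of the leaf with the flush bolt (on the chest's +y side), rad: 0 closed, 1.57 upright, stop at 1.75. Same size, handle and stiff hinge as the other. While the bolt is shot it cannot be lifted
- bolted_leaf_handle (a point): middle of the bolted leaf's handle: the same bar as on the other leaf
- bolted_leaf_hinge (a point): point on the bolted leaf's hinge axis (parallel to the chest's x), level with the middle of its handle; same radius of 130 mm
- bolt (a joint): travel of the flush bolt, m: 0 fully shot into the rear rail, 0.025 fully withdrawn (a hard stop). It slides towards the chest's front (-x of the chest) against about 3 N of friction and stays where it is left; from 0.020 the rod is clear of the rail. May start up to 5 mm withdrawn
- bolt_thumb (a point): middle of the bolt's steel thumb piece, an upright block 12 mm (along the chest's x) by 14 mm (y) by 26 mm high, standing 2.5 mm to 28.5 mm above the leaf's face, near the rear edge of the bolted leaf; it moves with the bolt
- lamp_tube (a point): middle of the axis of a slim straight lamp tube, 18 mm thick and 342 mm long along the chest's y, fixed 177 mm above the leaves' face, over the bolt (just clear of the leaves' swing). A gripper pointing straight down at the bolt would hit it: reach in under it with the tool leaning back towards the chest's front by 30 to 40 degrees, the fingers pointing down and to the rear
- shelf_edge (a point): middle of the lower front edge of the open shelf over the chest's rear: 350 mm long along the chest's y, 98 mm deep, 16 mm thick, 86 mm above the leaves' face; two small pots stand on it
- bowl_mid (a point): centre of the pale clay bowl 92 mm wide, 50 mm high, on the table beside the chest, loose; to be left where it stands
- cup_mid (a point): centre of the terracotta cup 66 mm wide, 66 mm high, on the table beside the chest, loose; to be left where it stands
- beaker_mid (a point): centre of the pale clay beaker 80 mm wide, 110 mm high, on the table beside the chest, loose; to be left where it stands
- footed_mid (a point): centre of the white footed bowl 100 mm wide, 70 mm high, on the table beside the chest, loose; to be left where it stands
- bud_vase_mid (a point): centre of the small blue vase 60 mm wide, 70 mm high, on the chest's shelf, loose; to be left where it stands
- egg_cup_mid (a point): centre of the pale egg cup 48 mm wide, 50 mm high, on the chest's shelf, loose; to be left where it stands

How it is judged (in metres and radians):
On the way, in this order (a step that is already met when the one before it is completed fails the run):
1. the plain leaf stands open (beyond 69 degrees) while the bolted leaf is still shut and bolted (value of joint plain_leaf above 1.2 rad and value of joint bolted_leaf below 0.1 rad and value of joint bolt below 0.015 m), for 0.2 s.
2. the flush bolt is withdrawn, at least 20 mm of its 25 mm, with its leaf still shut (value of joint bolt above 0.02 m and value of joint bolted_leaf below 0.1 rad), for 0.2 s.
3. the bolted leaf stands open (beyond 69 degrees) (value of joint bolted_leaf above 1.2 rad), for 0.2 s.
At the end, for the whole second after the job is handed in: both leaves stand open and still, each beyond 69 degrees (1.2 rad), the bolt is withdrawn by at least 18 mm, and the six pots on the table and the shelf are within 30 mm of where they stood (value of joint each of plain_leaf, bolted_leaf above 1.2 rad and value of joint bolt above 0.018 m and velocity of joint plain_leaf between -0.05 and 0.05 rad/s and velocity of joint bolted_leaf between -0.05 and 0.05 rad/s and distance of each of bowl_mid, cup_mid, beaker_mid, footed_mid, bud_vase_mid, egg_cup_mid from where it was at the start of the episode below 0.03 m); the robot touches nothing.
It fails at once if a pot on the table or the shelf is knocked over or pushed more than 30 mm (distance of any of bowl_mid, cup_mid, beaker_mid, footed_mid, bud_vase_mid, egg_cup_mid from where it was at the start of the episode above 0.03 m or angle between any of bowl_mid, cup_mid, beaker_mid, footed_mid, bud_vase_mid, egg_cup_mid's own z axis and vertical above 0.6 rad).
It also fails if it takes over 64 s, if anything falls off the work surface, if the arm or the gripper's body presses on something with over 40 N, if the wrist force passes 120 N, or if a joint passes its speed limit or range.

### The arm

A 6-joint arm with a two-finger parallel gripper is mounted at the origin on the work surface. World frame = base frame: x ahead of the robot, y to its left, z up, the work surface at z = 0. Lengths are in m, angles in degrees, forces in N, time in s.
With the tool pointing down it reaches from about 0.35 to 0.875 m from the base axis. Payload 4.2 kg.
Tool frame: the origin (TCP) lies midway between the tips of the shut fingers; the grasp point (between the pads) lies 19 mm behind it; z points along the fingers, y is the direction in which the jaws open and shut (so a half turn about z gives the same grasp; the last joint's range is limited). The gripper opens to 87 mm and grips with 3 to 60 N. Pads are 19 mm wide; open, the fingers measure 117 mm over their backs; the gripper's body (75 mm by 190 mm) begins 51 mm behind the grasp point.
Start: joints at [83.801, 22.042, 0.453, 0, -68.411, -14.817], TCP at [0.224, 0.583, 0.223] pointing down, gripper open.
Joint ranges: [-179.83, 179.83], [-69.29, 118.12], [-61.27, 80.66], [-181.25, 117.63], [-171.15, -9.14], [-177.46, 177.46]. Speed limits (degrees/s): [159.86, 159.86, 180, 180, 180, 180].

### API

Orientations are given as a 3x3 rotation matrix whose columns are the frame's x, y, z axes.
In Python, from station import r gives the robot as it stands.
- The arm moves only by the tool play_rows, never from a script. Its argument "commands" is a list that holds one entry, the list of rows, each a list of 7 numbers: the shift along the world's x, y, z in m, then the turn, a rotation vector about the world's x, y, z in rad, then the closure, from 0 (fully open) to 1 (shut). A call has 1 to 5 rows; each row is the pose to reach, as a shift and turn from the pose commanded when the call began; what a row does not reach only later rows make up. A row lasts 1/10 s, in which the tool goes at most 50 mm and 8.59 degrees, less where a joint would pass 70% of its speed; a pose out of reach is approached as far as the arm can. A call with a gripper value outside its range is refused whole. The fingers move at their own pace and stop on an object; the grip force is fixed at half the most. Time passes only in rows, so rows that repeat a pose let the fingers close. It gives the time, the measured TCP pose, the force and the opening at its end, in the units of the state.
- r.sense(): the state, without advancing time (a new reading comes with each control period).
- r.capture(name): name is "scene" or "top" or "wrist"; returns a dict with "image" (384x512x3 uint8, red, green, blue), "range_z" (384x512 float32, m along the optical axis (not along the pixel's ray), 0 where there is no reading), "intrinsics" (3x3 intrinsics, pixels), "k1" (the pictures are not rectified: a ray, as slopes to the right and down, at radius r is drawn at 1 + k1 r^2 times it, then the intrinsics apply), "extrinsics" (4x4, takes a point from camera to world coordinates); the wrist camera has in their place "mount" (4x4, takes a point from camera to tool coordinates, whose origin is the TCP and whose axes are the flange's). Camera axes: x right, y up, looking along -z (the intrinsics and any distortion apply to the point x, -y, -z); pixel columns grow to the right and rows downward; lengths in m; the calibration is good to about 2 mm. A picture is of the moment at which its call begins: read the wrist's pose just before it.
- r.finish_job(): hands the job in, once; it reports no verdict.
The state is a dict: "time_s": time; "joints": joint angles; "joint_velocities": joint speeds; "effort": joint torques, N m; "tcp_pos": TCP position; "ee_rot": TCP orientation; "wrist_force": force on the tool from outside, world axes, zero at the start; "moment": the same for the moment, N m; "gripper_width": opening from 0.0 (shut) to 1.0 (fully open).
Only numpy, scipy, OpenCV 4.12 (cv2) and the standard library are available. Lean on these libraries where they do the work, as an engineer would, in place of code of your own. Each camera call takes 0.05 s, during which the arm holds its last target. There are 200 camera calls.

## Working session

There is one attempt and no reset: what is moved stays moved. The work goes in short steps, Python scripts to look and compute and a tool call to move; the robot and the scene stay as the last step left them, time stands still between calls to the robot, and variables do not carry over. Pictures are saved under pics/ and viewed, about 8 in all and at most 12, crops included, and the job is handed in when it is done.

Besides the shell and the picture viewer there is one more tool, called after "Call:" as name(argument=value, ...), one argument or row to a line, values as JSON. play_rows: Moves the arm, as the interface text tells. Its arguments: {"type":"object","properties":{"commands":{"type":"array","items":{"type":"array","items":{"type":"array","items":{"type":"number"}}}}},"required":["commands"]}

```bash
ls; mkdir -p pics
python3 - <<'E'
from station import r
import cv2,numpy as np,pickle
s=r.sense();print({k:np.round(v,3).tolist() for k,v in s.items()})
d={}
for n in ("scene","top"):
    c=r.capture(n);d[n]=c
    print(n,c["intrinsics"].tolist(),c["k1"],np.round(c["extrinsics"],3).tolist(),(c["range_z"]>0).mean())
    cv2.imwrite(f"pics/{n}0.png",c["image"][:,:,::-1])
pickle.dump(d,open("d0.pkl","wb"))
E
```

```text
pics
{'time_s': 0.0, 'joints': [83.8, 22.092, 0.38, -0.032, -68.411, -14.817], 'joint_velocities': [-0.035, 0.009, -0.049, -0.021, -0.126, -0.074], 'effort': [0.001, -39.066, 18.741, 4.22, 0.011, -0.0], 'tcp_pos': [0.224, 0.583, 0.221], 'ee_rot': [[0.933, -0.359, -0.001], [-0.359, -0.933, -0.002], [0.0, 0.002, -1.0]], 'wrist_force': [-0.807, -0.055, -0.73], 'moment': [0.062, -0.001, -0.001], 'gripper_width': 1.002}
scene [[347.3959695322891, 0.0, 252.63457010245884], [0.0, 347.3959695322891, 192.73512157642523], [0.0, 0.0, 1.0]] 0.031885509983632696 [[-0.673, -0.641, 0.369, 0.891], [0.74, -0.583, 0.336, 0.301], [0.0, 0.499, 0.867, 0.921], [0.0, 0.0, 0.0, 1.0]] 0.9960988362630209
top [[349.48139602939506, 0.0, 258.8862543865764], [0.0, 349.48139602939506, 190.5405484185738], [0.0, 0.0, 1.0]] -0.08162152631921372 [[0.02, 0.997, -0.08, 0.463], [-1.0, 0.019, -0.007, 0.015], [-0.006, 0.08, 0.997, 1.242], [0.0, 0.0, 0.0, 1.0]] 0.9959716796875
```

View pics/scene0.png

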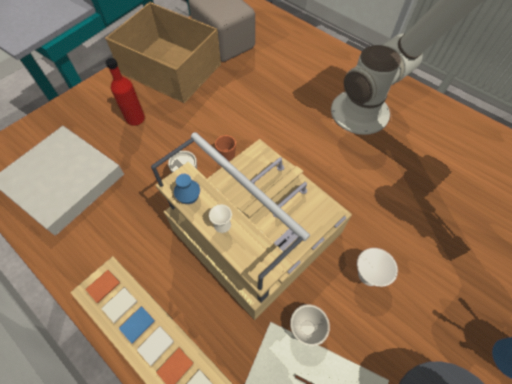

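View pics/top0.png

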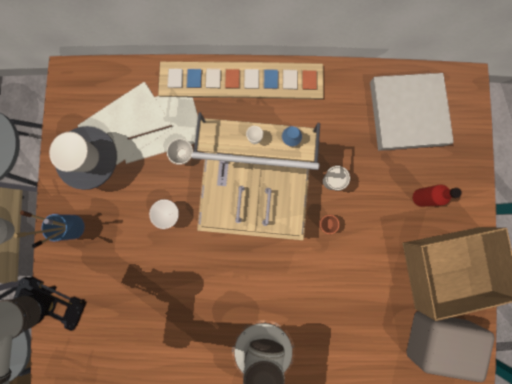

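The scene and top views show the chest ahead of the robot. In top the handles are near (241,204) (bolted leaf) and (268,208) (plain leaf). The bolt is near (223,173) and the lamp tube runs (195,155)-(317,164). Pots stand on both sides.

```bash
cat > h.py <<'E'
import numpy as np,cv2
def world(c,E=None):
    "world point per pixel from range image"
    E=c["extrinsics"] if E is None else E
    K=np.array(c["intrinsics"]);h,w=c["range_z"].shape
    v,u=np.mgrid[:h,:w];d=np.dstack([(u-K[0,2])/K[0,0],(v-K[1,2])/K[1,1]])
    s=d.copy()
    for _ in range(8): s=d/(1+c["k1"]*(s**2).sum(2,keepdims=True))
    z=c["range_z"];P=np.dstack([s[...,0]*z,-s[...,1]*z,-z])
    return P@np.array(E)[:3,:3].T+np.array(E)[:3,3]
E
python3 - <<'E'
import pickle,numpy as np,cv2
from h import *
d=pickle.load(open("d0.pkl","rb"))
for n in d:
    P=world(d[n]);d[n]["P"]=P
    m=(d[n]["range_z"]>0)&(abs(P[...,0]-.5)<.35)&(abs(P[...,1])<.35)
    z=P[...,2]
    print(n,"table",np.median(z[m&(z<.03)]))
    leaf=m&(abs(z-.134)<.008)
    print(" leafheight",np.median(z[leaf]),leaf.sum())
    for lo,hi,name in((.15,.19,"handles/shelfsides"),(.215,.255,"shelf"),(.29,.335,"tube")):
        k=(m&(z>lo)&(z<hi)).astype(np.uint8)
        N,L,S,C=cv2.connectedComponentsWithStats(k)
        for i in range(1,N):
            if S[i,4]>25:
                p=P[L==i];q=p[:,:2]-p[:,:2].mean(0);_,sv,V=np.linalg.svd(q,full_matrices=False)
                t=q@V[0]
                print(name,S[i].tolist(),"mean",p.mean(0).round(4),"axis",V[0].round(3),"ext",np.ptp(t).round(3),"zq",np.percentile(p[:,2],[5,50,95]).round(3))
P=d["top"]["P"]
for v in range(196,226,4): print(v,[(u,P[v,u].round(3).tolist()) for u in (200,)],P[v,205:310:6,2].round(3),)
im=cv2.resize(d["top"]["image"][90:250,140:360,::-1],None,fx=3.6,fy=3.6,interpolation=cv2.INTER_CUBIC)
cv2.imwrite("pics/topcrop.png",im)
E
```

```text
scene table -0.00069997102592112
 leafheight 0.13380250410410727 4786
handles/shelfsides [251, 157, 52, 42, 781] mean [0.4891 0.025  0.1624] axis [ 0.992 -0.128] ext 0.136 zq [0.15  0.159 0.188]
handles/shelfsides [278, 182, 29, 26, 152] mean [0.506  0.0854 0.1712] axis [ 0.997 -0.079] ext 0.099 zq [0.167 0.172 0.175]
handles/shelfsides [238, 196, 26, 22, 306] mean [0.5982 0.0249 0.1569] axis [0.962 0.274] ext 0.065 zq [0.15  0.159 0.162]
handles/shelfsides [257, 288, 13, 13, 45] mean [0.7393 0.1951 0.1651] axis [ 0.974 -0.228] ext 0.027 zq [0.151 0.162 0.182]
shelf [156, 162, 138, 136, 5558] mean [0.7033 0.0558 0.2352] axis [0.073 0.997] ext 0.351 zq [0.233 0.235 0.238]
tube [151, 132, 159, 150, 1973] mean [0.6458 0.0511 0.315 ] axis [0.074 0.997] ext 0.341 zq [0.307 0.316 0.32 ]
tube [176, 173, 15, 16, 192] mean [ 0.7028 -0.0665  0.3027] axis [0.576 0.817] ext 0.034 zq [0.294 0.303 0.305]
top table 0.0004654115950468718
 leafheight 0.1351350286353652 4333
handles/shelfsides [247, 164, 28, 68, 1175] mean [0.5257 0.0233 0.1591] axis [-0.998  0.057] ext 0.211 zq [0.151 0.158 0.187]
ha
[... 964 characters left out ...]
137 0.135 0.136 0.136 0.132 0.138 0.137 0.159 0.152 0.149 0.149
 0.148 0.141 0.142 0.139 0.137 0.005]
212 [(200, [0.48, 0.211, 0.122])] [0.137 0.134 0.134 0.132 0.134 0.133 0.13  0.139 0.163 0.148 0.15  0.147
 0.144 0.145 0.14  0.14  0.134 0.002]
216 [(200, [0.468, 0.21, 0.125])] [0.136 0.134 0.136 0.132 0.133 0.134 0.13  0.135 0.161 0.15  0.185 0.147
 0.147 0.142 0.141 0.14  0.137 0.003]
220 [(200, [0.455, 0.209, 0.125])] [ 0.136  0.135  0.136  0.133  0.132  0.136  0.131  0.136  0.16   0.155
  0.19   0.149  0.143  0.142  0.137  0.14   0.137 -0.001]
224 [(200, [0.442, 0.208, 0.13])] [0.132 0.134 0.134 0.129 0.136 0.134 0.133 0.166 0.16  0.154 0.153 0.144
 0.143 0.144 0.142 0.136 0.139 0.   ]
```

View pics/topcrop.png

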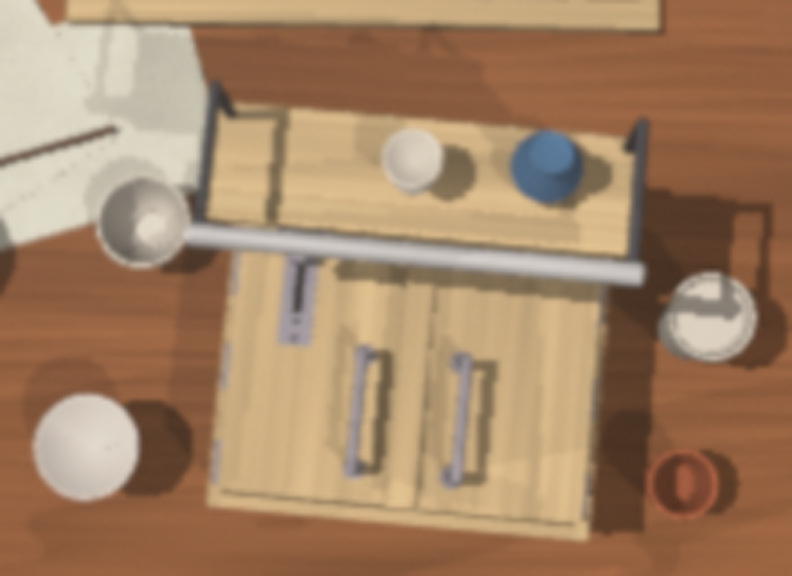

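```bash
cat >> h.py <<'E'
X=np.array([.9973,-.0735,0]);Y=np.array([.0735,.9973,0]);H=np.array([.507,.085,0])
def loc(P): # chest-aligned, origin at bolted handle mid shifted 38 mm
    O=H-.038*Y; q=P-O
    return np.stack([q@X,q@Y,P[...,2]],-1)
E
python3 - <<'E'
import pickle,numpy as np,cv2
from h import *
d=pickle.load(open("d0.pkl","rb"))
pc=lambda a:np.percentile(a,[1,50,99]).round(4)
for n in d:
    L=loc(world(d[n]));x,y,z=L[...,0],L[...,1],L[...,2]
    def rep(nm,m):
        print(n,nm,m.sum(),*[pc(L[m][:,i]) for i in range(3)]) if m.sum()>5 else 0
    rep("tube",(abs(z-.317)<.008)&(abs(x-.13)<.03)&(abs(y)<.14))
    rep("tubeall",(abs(z-.317)<.008)&(abs(x-.13)<.03)&(abs(y)<.2))
    rep("shelf",(abs(z-.236)<.004)&(x>.08)&(x<.3)&(abs(y)<.2))
    rep("bleaf",(abs(z-.134)<.006)&(abs(x)<.13)&(y>.02)&(y<.2))
    rep("bhandle",(z>.165)&(z<.18)&(abs(x)<.1)&(abs(y-.038)<.015))
    m=(z>.165)&(z<.215)&(abs(x)<.065)&(y<0.005)&(y>-.06);rep("phandle",m)
    rep("thumb",(z>.143)&(z<.17)&(x>.05)&(x<.14)&(y>.06)&(y<.15))
    m=(z>.13)&(z<.165)&(abs(x)<.1)&(y<-.06)&(y>-.15);A=np.polyfit(y[m],z[m],1);print("pleaf slope",A)
    for k in range(-1,5):
        pass
c=d["scene"]
cv2.imwrite("pics/scenecrop.png",cv2.resize(c["image"][190:300,230:360,::-1],None,fx=5,fy=5,interpolation=cv2.INTER_CUBIC))
E
```

```text
scene tube 1074 [0.1109 0.1214 0.1275] [-0.136   0.0154  0.1378] [0.3099 0.3174 0.3207]
scene tubeall 1451 [0.1108 0.1222 0.1567] [-0.1691  0.0237  0.1656] [0.3098 0.3171 0.3206]
scene shelf 5234 [0.1469 0.1982 0.2426] [-0.1729  0.0406  0.1693] [0.2325 0.2352 0.2381]
scene bleaf 3044 [-0.0753  0.0122  0.112 ] [0.0226 0.0946 0.1557] [0.1299 0.1335 0.1366]
scene bhandle 146 [-0.0483  0.0007  0.0481] [0.0327 0.0386 0.0423] [0.1665 0.1723 0.1752]
scene phandle 165 [-0.0471  0.0008  0.0545] [-0.0568 -0.0501 -0.0455] [0.1658 0.1871 0.1913]
pleaf slope [0.13370614 0.15527159]
top tube 684 [0.1075 0.1151 0.1252] [-0.1368 -0.0017  0.1378] [0.311  0.3185 0.323 ]
top tubeall 928 [0.1076 0.1163 0.1564] [-0.1707 -0.0052  0.1625] [0.311  0.3181 0.3228]
top shelf 3124 [0.144  0.1849 0.2407] [-0.1678  0.017   0.1655] [0.2324 0.2362 0.2397]
top bleaf 2631 [-0.0769  0.0267  0.1277] [0.0214 0.0901 0.1541] [0.1294 0.1344 0.1391]
top bhandle 114 [-0.0522  0.0023  0.0545] [0.0333 0.0379 0.0429] [0.167  0.1735 0.1771]
top phandle 136 [-0.0523  0.001   0.0547] [-0.0563 -0.0508  0.0039] [0.1651 0.1884 0.1937]
top thumb 14 [0.125  0.1262 0.1321] [0.0954 0.1015 0.109 ] [0.1434 0.1602 0.165 ]
pleaf slope [0.13223132 0.15619704]
```

View pics/scenecrop.png

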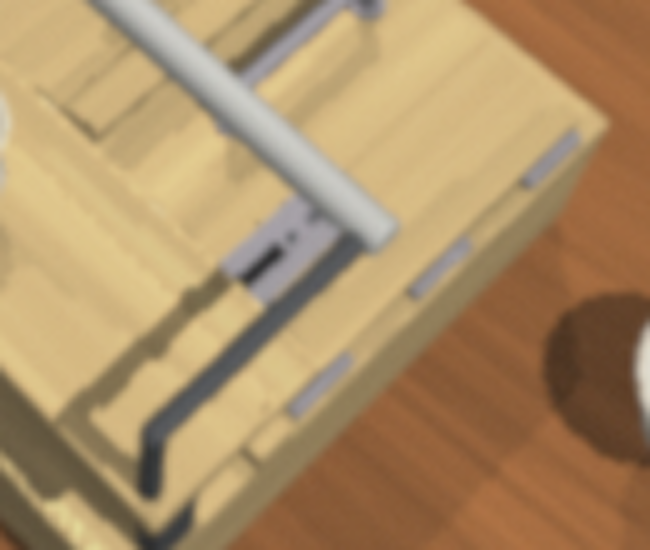

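The crop shows the bolt's plate behind the lamp tube with the thumb hidden by the tube end, so I'll measure it later with the wrist camera. The plain leaf is about 0.13 rad ajar. I move to above its handle now.

Call:
play_rows(
  commands=[
    [[0,0,0.05,0,0,0,0.4],[0.02,-0.04,0.08,0,0,0.1,0.4],[0.04,-0.085,0.08,0,0,0.2,0.4],[0.06,-0.13,0.08,0,0,0.294,0.4],[0.08,-0.175,0.08,0,0,0.294,0.4]],
  ],
)

```text
time_s: 0.6
tcp_pos: [0.3039, 0.4074, 0.3024]
ee_rot: [[0.998, -0.07, -0.0], [-0.07, -0.998, -0.0], [-0.0, 0.0, -1.0]]
wrist_force: [0.8, 0.3, -0.2]
gripper_width: 0.648
```

Call:
play_rows(
  commands=[
    [[0.02,-0.042,0,0,0,0,0.4],[0.04,-0.084,0,0,0,0,0.4],[0.06,-0.126,0,0,0,0,0.4],[0.08,-0.168,0,0,0,0,0.4],[0.1,-0.21,0,0,0,0,0.4]],
  ],
)

```text
time_s: 1.1
tcp_pos: [0.4038, 0.1974, 0.3024]
ee_rot: [[0.997, -0.072, -0.0], [-0.072, -0.997, 0.0], [-0.0, -0.0, -1.0]]
wrist_force: [0.9, 0.6, -0.2]
gripper_width: 0.6
```

Call:
play_rows(
  commands=[
    [[0.02,-0.042,0,0,0,0,0.4],[0.04,-0.084,0,0,0,0,0.4],[0.06,-0.126,0,0,0,0,0.4],[0.078,-0.168,0,0,0,0,0.4],[0.098,-0.2,0,0,0,0,0.4]],
  ],
)

```text
time_s: 1.6
tcp_pos: [0.5017, -0.0031, 0.3024]
ee_rot: [[0.997, -0.074, -0.001], [-0.074, -0.997, -0.0], [-0.001, 0.0, -1.0]]
wrist_force: [0.5, 0.4, 0.7]
gripper_width: 0.602
```

Run:
```python
from station import r
from h import *
import pickle
s=r.sense();c=r.capture("wrist")
T=np.eye(4);T[:3,:3]=s["ee_rot"];T[:3,3]=s["tcp_pos"]
print(np.round(c["mount"],3).tolist())
L=loc(world(c,T@c["mount"]));x,y,z=L[...,0],L[...,1],L[...,2];v=c["range_z"]>0
pc=lambda a:np.percentile(a,[2,50,98]).round(4)
def rep(nm,m):
    if m.sum()>5: print(nm,m.sum(),*[pc(L[m][:,i]) for i in range(3)])
rep("bhandle",v&(z>.165)&(z<.18)&(abs(x)<.1)&(abs(y-.038)<.015))
rep("phandle",v&(z>.172)&(z<.2)&(abs(x)<.045)&(abs(y+.05)<.03))
rep("thumb",v&(z>.143)&(z<.17)&(x>.05)&(x<.15)&(y>.06)&(y<.15))
cv2.imwrite("pics/wrist1.png",c["image"][:,:,::-1])
```

```text
[[-0.0, 0.96, 0.281, 0.077], [1.0, 0.0, -0.0, 0.0], [-0.0, 0.281, -0.96, -0.161], [0.0, 0.0, 0.0, 1.0]]
bhandle 1004 [-0.0486  0.0065  0.0543] [0.0314 0.0351 0.0406] [0.168  0.1723 0.1741]
phandle 879 [-0.0432  0.0019  0.0435] [-0.0576 -0.0534 -0.0485] [0.1849 0.1879 0.1897]
thumb 325 [0.1257 0.1304 0.1364] [0.0934 0.0971 0.1065] [0.1437 0.1602 0.1627]
```

View pics/wrist1.png

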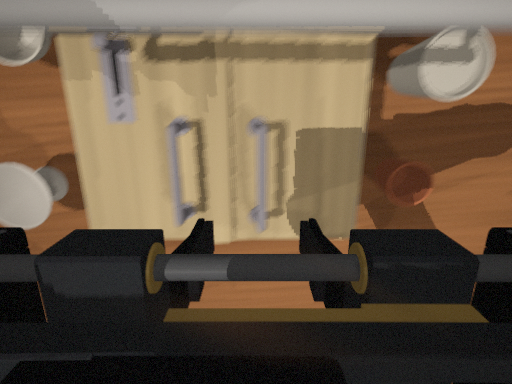

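Wrist view: both handles lie between and ahead of the fingers (x≈175 and 262), and the thumb is near (115,40) at the tube's edge. The plain handle is within 3 mm of jaw centre. I descend and grip.

Call:
play_rows(
  commands=[
    [[0,-0.001,-0.04,0,0,0,0.4],[0,-0.001,-0.08,0,0,0,0.4],[0,-0.001,-0.11,0,0,0,0.4],[0,-0.001,-0.13,0,0,0,0.4],[0,-0.001,-0.138,0,0,0,0.4]],
  ],
)

```text
time_s: 2.15
tcp_pos: [0.5, -0.0021, 0.162]
ee_rot: [[0.997, -0.073, -0.005], [-0.073, -0.997, -0.001], [-0.005, 0.001, -1.0]]
wrist_force: [-0.4, -0.3, 0.4]
gripper_width: 0.6
```

Call:
play_rows(
  commands=[
    [[0,0,0,0,0,0,1],[0,0,0,0,0,0,1],[0,0,0,0,0,0,1],[0,0,0,0,0,0,1],[0,0,0,0,0,0,1]],
  ],
)

```text
time_s: 2.65
tcp_pos: [0.502, -0.0016, 0.1653]
ee_rot: [[0.997, -0.073, 0.001], [-0.073, -0.997, 0.0], [0.001, -0.001, -1.0]]
wrist_force: [1.4, -0.2, 0.4]
gripper_width: 0.229
```

Call:
play_rows(
  commands=[
    [[0,0,0,0,0,0,1],[0,0,0,0,0,0,1],[0,0,0,0,0,0,1]],
  ],
)

```text
time_s: 2.95
tcp_pos: [0.5016, -0.0044, 0.1642]
ee_rot: [[0.997, -0.073, -0.001], [-0.073, -0.997, -0.004], [-0.001, 0.005, -1.0]]
wrist_force: [3.6, -10.5, -3.7]
gripper_width: 0.101
```

```bash
cat >> h.py <<'E'
def arc(a0,D,s=-1,phi0=0,k=.55,n=5,clo=1.,back=0):
    "rows for handle arc; a0 start angle of handle about hinge, D angle steps, s=-1 plain, +1 bolted"
    def tcp(d):
        p=phi0+k*d; return np.array([-s*(.13*np.cos(a0+d)+.019*np.sin(p)),.13*np.sin(a0+d)-.019*np.cos(p)]),p
    out=[];o=0;d0=0
    for i,d in enumerate(D):
        if i%n==0: p0,f0=tcp(d0)
        p,f=tcp(d);e=p-p0;w=e[0]*Y+[0,0,e[1]];rot=-s*(f-f0)*X
        out.append([*w.round(4),*rot.round(3),clo]);d0=d
    return out
E
python3 - <<'E'
from h import *
import json
R=arc(.51,np.arange(1,16)*.092)
for i in(0,5,10):print(json.dumps([[[float(v) for v in x] for x in R[i:i+5]]]))
E
```

```text
[[[-0.0004, -0.0053, 0.0102, 0.05, -0.004, 0.0, 1.0], [-0.0009, -0.0116, 0.0198, 0.101, -0.007, 0.0, 1.0], [-0.0014, -0.0187, 0.0287, 0.151, -0.011, 0.0, 1.0], [-0.002, -0.0265, 0.037, 0.202, -0.015, 0.0, 1.0], [-0.0026, -0.0351, 0.0444, 0.252, -0.019, 0.0, 1.0]]]
[[[-0.0007, -0.0092, 0.0066, 0.05, -0.004, 0.0, 1.0], [-0.0014, -0.019, 0.0122, 0.101, -0.007, 0.0, 1.0], [-0.0022, -0.0292, 0.0169, 0.151, -0.011, 0.0, 1.0], [-0.0029, -0.0398, 0.0206, 0.202, -0.015, 0.0, 1.0], [-0.0037, -0.0507, 0.0233, 0.252, -0.019, 0.0, 1.0]]]
[[[-0.0008, -0.011, 0.0016, 0.05, -0.004, 0.0, 1.0], [-0.0016, -0.0222, 0.0022, 0.101, -0.007, 0.0, 1.0], [-0.0025, -0.0333, 0.0017, 0.151, -0.011, 0.0, 1.0], [-0.0033, -0.0443, 0.0001, 0.202, -0.015, 0.0, 1.0], [-0.0041, -0.055, -0.0024, 0.252, -0.019, 0.0, 1.0]]]
```

Call:
play_rows(
  commands=[
    [[0,-0.008,0.01,0.05,-0.004,0,1],[-0.001,-0.0145,0.02,0.101,-0.007,0,1],[-0.001,-0.0215,0.029,0.151,-0.011,0,1],[-0.002,-0.0295,0.037,0.202,-0.015,0,1],[-0.003,-0.038,0.0445,0.252,-0.019,0,1]],
  ],
)

```text
time_s: 3.45
tcp_pos: [0.499, -0.038, 0.2081]
ee_rot: [[0.997, -0.071, 0.02], [-0.074, -0.964, 0.255], [0.001, -0.255, -0.967]]
wrist_force: [3.9, 3.4, -9.4]
gripper_width: 0.101
```

Call:
play_rows(
  commands=[
    [[-0.001,-0.0092,0.0066,0.05,-0.004,0,1],[-0.0015,-0.019,0.0122,0.101,-0.007,0,1],[-0.002,-0.0292,0.017,0.151,-0.011,0,1],[-0.003,-0.0398,0.0206,0.202,-0.015,0,1],[-0.004,-0.0507,0.0233,0.252,-0.019,0,1]],
  ],
)

```text
time_s: 3.95
tcp_pos: [0.4954, -0.0881, 0.2327]
ee_rot: [[0.997, -0.062, 0.038], [-0.073, -0.869, 0.489], [0.002, -0.491, -0.871]]
wrist_force: [2.8, 7.5, -2.1]
gripper_width: 0.103
```

Call:
play_rows(
  commands=[
    [[-0.001,-0.011,0.0016,0.05,-0.004,0,1],[-0.0015,-0.0222,0.0022,0.101,-0.007,0,1],[-0.0025,-0.0333,0.0017,0.151,-0.011,0,1],[-0.003,-0.0443,0.0001,0.202,-0.015,0,1],[-0.004,-0.055,-0.0024,0.252,-0.019,0,1]],
  ],
)

```text
time_s: 4.45
tcp_pos: [0.4914, -0.1438, 0.2319]
ee_rot: [[0.997, -0.049, 0.053], [-0.072, -0.72, 0.69], [0.004, -0.692, -0.722]]
wrist_force: [1.5, 5.0, 4.3]
gripper_width: 0.103
```

Run:
```python
from station import r
from h import *
c=r.capture("scene");cv2.imwrite("pics/scene2.png",c["image"][:,:,::-1])
s=r.sense();T=np.array(s["tcp_pos"]);R=np.array(s["ee_rot"]);g=T-.019*R[:,2];l=loc(g);print(l,s["wrist_force"])
for h in(-.158,-.163):print("theta",np.arctan2(l[2]-.12,l[1]-h)-.3876,np.hypot(l[2]-.12,l[1]-h))
```

```text
[ 0.00118918 -0.20729754  0.24455128] [-0.94909395  1.38568433  8.30697879]
theta 1.5600777811915298 0.133952485492203
theta 1.5249019191411877 0.13219414876045874
```

View pics/scene2.png

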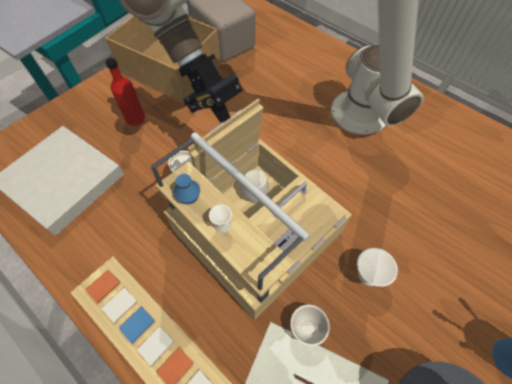

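The plain leaf stands upright at about 1.52 rad, with the pots untouched in this view. I open slightly and back off along the tool axis.

Call:
play_rows(
  commands=[
    [[0,0,0,0,0,0,0.77],[0,0,0,0,0,0,0.77],[0,0,0,0,0,0,0.77],[-0.002,-0.021,0.022,0,0,0,0.77],[-0.004,-0.042,0.044,0,0,0,0.77]],
  ],
)

```text
time_s: 5.0
tcp_pos: [0.4862, -0.1869, 0.2741]
ee_rot: [[0.997, -0.052, 0.049], [-0.072, -0.724, 0.686], [-0.0, -0.688, -0.726]]
wrist_force: [0.5, 0.6, 0.9]
gripper_width: 0.227
```

Call:
play_rows(
  commands=[
    [[-0.003,-0.03,0.03,0,0,0,0.77],[-0.01,-0.04,0.07,0,0,0,0.77],[-0.05,-0.04,0.11,-0.15,0.011,0,0.77],[-0.08,-0.02,0.13,-0.29,0.022,0,0.77],[-0.1,0.02,0.15,-0.43,0.033,0,0.77]],
  ],
)

```text
time_s: 5.5
tcp_pos: [0.386, -0.1692, 0.4256]
ee_rot: [[0.997, -0.073, 0.028], [-0.078, -0.946, 0.313], [0.003, -0.314, -0.949]]
wrist_force: [2.3, 3.1, 0.6]
gripper_width: 0.235
```

```bash
cat >> h.py <<'E'
from scipy.spatial.transform import Rotation as Ro
def rv(Rc,tilt): # rotation vector from current orientation to tool leaning back by tilt deg (neg about Y)
    D=np.column_stack([X,-Y,[0,0,-1]])
    return (Ro.from_rotvec(-np.radians(tilt)*Y)*Ro.from_matrix(D)*Ro.from_matrix(Rc).inv()).as_rotvec()
E
python3 - <<'E'
from station import r
from h import *
s=r.sense();print(np.round(s["joints"],1),s["tcp_pos"]);print(rv(s["ee_rot"],40).round(3),rv(s["ee_rot"],0).round(3))
E
```

```text
[-15.9   1.1   6.7 -18.2 -98.7  99.1] [ 0.38601395 -0.16918332  0.42562593]
[-0.358 -0.664 -0.108] [-0.319  0.027  0.004]
```

Call:
play_rows(
  commands=[
    [[0.015,0.045,0,-0.06,-0.11,-0.018,0.5],[0.03,0.09,0,-0.12,-0.22,-0.036,0.5],[0.045,0.135,0,-0.18,-0.33,-0.054,0.5],[0.06,0.18,0,-0.24,-0.44,-0.072,0.5],[0.075,0.225,-0.01,-0.3,-0.55,-0.09,0.5]],
  ],
)

```text
time_s: 6.0
tcp_pos: [0.4517, 0.0217, 0.4196]
ee_rot: [[0.867, -0.059, 0.496], [-0.088, -0.996, 0.034], [0.491, -0.073, -0.868]]
wrist_force: [1.1, -1.5, -0.2]
gripper_width: 0.493
```

Run:
```python
from station import r
from h import *
s=r.sense();print(np.round(s["joints"],1),s["tcp_pos"]);print(rv(s["ee_rot"],40).round(3))
```

```text
[ 32.8 -17.1 -25.3  16.7 -56.3  46.5] [0.45174082 0.02167937 0.41961641]
[-0.085 -0.178 -0.021]
```

Call:
play_rows(
  commands=[
    [[0.0,0.04,-0.02,-0.04,-0.09,-0.01,0.5],[0.01,0.08,-0.045,-0.085,-0.178,-0.021,0.5],[0.03,0.115,-0.08,-0.085,-0.178,-0.021,0.5],[0.055,0.119,-0.12,-0.085,-0.178,-0.021,0.5],[0.085,0.119,-0.155,-0.085,-0.178,-0.021,0.5]],
  ],
)

```text
time_s: 6.5
tcp_pos: [0.522, 0.1384, 0.2819]
ee_rot: [[0.768, -0.07, 0.637], [-0.054, -0.998, -0.044], [0.638, -0.001, -0.77]]
wrist_force: [1.5, 1.9, 3.0]
gripper_width: 0.501
```

```bash
cat > look.py <<'E'
from station import r
from h import *
import sys
s=r.sense();c=r.capture("wrist");print(np.round(s["joints"],1),loc(np.array(s["tcp_pos"])).round(4))
T=np.eye(4);T[:3,:3]=s["ee_rot"];T[:3,3]=s["tcp_pos"]
L=loc(world(c,T@c["mount"]));x,y,z=L[...,0],L[...,1],L[...,2];v=c["range_z"]>0
pc=lambda a:np.percentile(a,[2,50,98]).round(4)
def rep(nm,m):
    if m.sum()>5: print(nm,m.sum(),*[pc(L[m][:,i]) for i in range(3)])
rep("bhandle",v&(z>.168)&(z<.18)&(abs(x)<.1)&(abs(y-.038)<.015))
rep("leaf",v&(abs(z-.134)<.006)&(abs(x)<.09)&(abs(y-.1)<.05))
rep("thumb",v&(z>.144)&(z<.168)&(x>.05)&(x<.145)&(y>.08)&(y<.12))
rep("thumbtop",v&(z>.157)&(z<.168)&(x>.05)&(x<.145)&(y>.08)&(y<.12))
print("rot40",rv(s["ee_rot"],40).round(3),s["wrist_force"])
cv2.imwrite(sys.argv[1],c["image"][:,:,::-1])
E
python3 look.py pics/wrist2.png
```

```text
[ 34.6  -4.2 -51.   67.7 -25.5  -7.2] [0.0111 0.0924 0.2819]
bhandle 85 [-0.0273  0.0467  0.0554] [0.0321 0.0356 0.0413] [0.1695 0.1722 0.174 ]
leaf 6417 [-0.0258  0.041   0.0879] [0.0525 0.0952 0.1437] [0.1316 0.1332 0.135 ]
thumb 178 [0.1251 0.127  0.1355] [0.0938 0.1007 0.1068] [0.1455 0.1605 0.1626]
thumbtop 118 [0.1252 0.1293 0.1356] [0.0938 0.1007 0.1066] [0.1576 0.1611 0.1627]
rot40 [-0.001 -0.006 -0.003] [1.5271537  1.89939215 2.99675587]
```

View pics/wrist2.png

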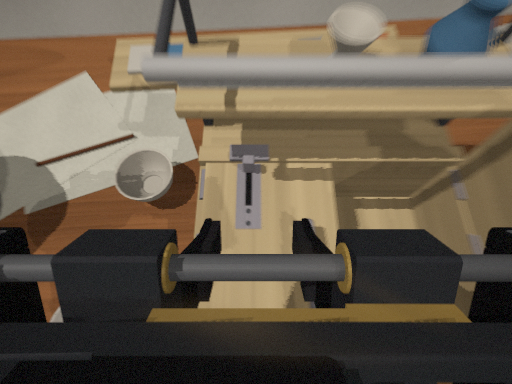

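```bash
sed -i 's/^cv2.imwrite/m=v\&(z>.144)\&(z<.168)\&(x>.05)\&(x<.145)\&(y>.08)\&(y<.12);q=np.argwhere(m);print("px",q.min(0),q.max(0))\ncv2.imwrite/' look.py
cat >> look.py <<'E'
for p in [(148,235),(152,235),(152,249),(152,264),(160,249),(166,249),(147,249)]: print(p,L[p].round(4))
E
python3 look.py pics/x.png
```

```text
[ 34.   -3.4 -51.3  68.3 -25.2  -7.4] [0.0124 0.0898 0.2728]
bhandle 90 [-0.0274  0.0452  0.0555] [0.0322 0.0369 0.0415] [0.1695 0.1721 0.1744]
leaf 6665 [-0.0262  0.0415  0.0881] [0.0517 0.0931 0.1446] [0.1317 0.1332 0.1349]
thumb 196 [0.125  0.1268 0.1358] [0.094  0.1007 0.1075] [0.145  0.1606 0.1627]
thumbtop 134 [0.1251 0.1294 0.1359] [0.094  0.1007 0.1075] [0.1573 0.1612 0.1628]
rot40 [ 0.009 -0.018 -0.001] [ 2.31560711 -1.60387928 -4.53638851]
px [150 239] [165 251]
(148, 235) [0.1527 0.1139 0.137 ]
(152, 235) [0.1475 0.1138 0.1362]
(152, 249) [0.1336 0.0963 0.1608]
(152, 264) [0.1475 0.0785 0.1367]
(160, 249) [0.1248 0.0963 0.1583]
(166, 249) [0.1257 0.0965 0.1417]
(147, 249) [0.1542 0.0968 0.137 ]
```

Call:
play_rows(
  commands=[
    [[0.01,0,-0.01,0,0,0,0.5],[0.025,0,-0.025,0,0,0,0.5],[0.04,0,-0.04,0,0,0,0.5],[0.055,0,-0.055,0,0,0,0.5],[0.055,0,-0.055,0,0,0,0.5]],
  ],
)

```text
time_s: 7.1
tcp_pos: [0.579, 0.1325, 0.2273]
ee_rot: [[0.768, -0.08, 0.636], [-0.059, -0.997, -0.054], [0.638, 0.004, -0.77]]
wrist_force: [-0.6, -1.5, 0.8]
gripper_width: 0.503
```

```bash
python3 look.py pics/x.png | head -8
```

```text
[ 15.6   4.5 -51.1 104.5 -13.3 -30.6] [0.0683 0.0907 0.2273]
leaf 3726 [0.0296 0.0447 0.089 ] [0.0529 0.0902 0.1297] [0.1318 0.1333 0.1351]
thumb 274 [0.1251 0.1277 0.1364] [0.0942 0.1005 0.1069] [0.1444 0.1608 0.1627]
thumbtop 196 [0.1252 0.1303 0.1365] [0.0942 0.1005 0.1069] [0.1576 0.1613 0.1627]
rot40 [ 0.003 -0.007  0.007] [-0.60718092 -1.46504528  0.80803009]
px [179 237] [197 251]
(148, 235) [0.1948 0.1127 0.1189]
(152, 235) [0.1901 0.1127 0.1181]
```

```bash
cat > kin.py <<'E'
from h import *
from scipy.optimize import least_squares
A=np.radians
S=[([83.8,22.092,.38],[.224,.583,.221],[-.001,-.002,-1]),
([-15.9,1.1,6.7],[.386,-.1692,.4256],[.028,.313,-.949]),
([32.8,-17.1,-25.3],[.4517,.0217,.4196],[.496,.034,-.868]),
([34.6,-4.2,-51.],[.522,.1384,.2819],[.637,-.044,-.77]),
([15.6,4.5,-51.1],[.579,.1325,.2273],[.636,-.054,-.77])]
def Wj(p,j):
    r0,a,b,e,h0,d=p[:6];j1,j2,j3=A(j);q=j2-j3
    r=r0+a*np.sin(j2)+b*np.cos(q)+e*np.sin(q);z=h0+a*np.cos(j2)-b*np.sin(q)+e*np.cos(q)
    return np.array([r*np.cos(j1)-d*np.sin(j1),r*np.sin(j1)+d*np.cos(j1),z])
f=lambda p:np.concatenate([Wj(p,j)+p[6]*np.array(t)-x for j,x,t in S])
sol=least_squares(f,[.0,.4,.4,0,.3,-.16,.25]);P=sol.x
def ik(x,tz,g=[15,5,-50]):
    W=np.array(x)-P[6]*np.array(tz)
    s=least_squares(lambda j:Wj(P,j)-W,g,x_scale=10);j=s.x;q=A(j[1]-j[2])
    f=np.array([np.cos(q)*np.cos(A(j[0])),np.cos(q)*np.sin(A(j[0])),-np.sin(q)])
    return j,np.degrees(np.arccos(f@tz)),np.linalg.norm(s.fun),f
if __name__=="__main__":
    print(P.round(4),np.abs(sol.fun).max())
    for tgt in([.6077,.1402,.193],[.6462,.1374,.147],[.621,.139,.147]):
        for tilt in(30,35,40):
            for lean in(-30,-15,0,15,30):
                tz=Ro.from_rotvec(A(lean)*X).apply(Ro.from_rotvec(-A(tilt)*Y).apply([0,0,-1]))
                j,ang,e,ff=ik(tgt,tz);print(tgt[0],tilt,lean,j.round(1),"j5",ang.round(1),e.round(4))
E
python3 kin.py
```

```text
[ 0.2287  0.435   0.1966  0.1137  0.0405 -0.1096  0.1916] 0.12262890561676391
0.6077 30 -30 [ 35.1  17.9 -43.4] j5 44.6 0.0
0.6077 30 -15 [ 31.8  14.6 -43.9] j5 31.1 0.0
0.6077 30 0 [ 27.9  12.3 -45.8] j5 16.5 0.0
0.6077 30 15 [ 23.8  11.  -49.3] j5 4.0 0.0
0.6077 30 30 [ 19.7  11.1 -54.1] j5 18.9 0.0
0.6077 35 -30 [ 35.6  16.7 -47.7] j5 44.2 0.0
0.6077 35 -15 [ 32.5  13.5 -48. ] j5 31.3 0.0
0.6077 35 0 [ 28.8  11.2 -49.9] j5 18.3 0.0
0.6077 35 15 [ 24.8  10.  -53.2] j5 11.8 0.0
0.6077 35 30 [ 20.8  10.2 -57.8] j5 23.5 0.0
0.6077 40 -30 [ 36.1  15.8 -51.9] j5 45.1 0.0
0.6077 40 -15 [ 33.1  12.7 -52.3] j5 33.3 0.0
0.6077 40 0 [ 29.6  10.5 -54. ] j5 22.9 0.0
0.6077 40 15 [ 25.8   9.4 -57.1] j5 19.9 0.0
0.6077 40 30 [ 22.1   9.7 -61.5] j5 29.6 0.0
0.6462 30 -30 [ 32.7  25.3 -43.7] j5 41.4 0.0
0.6462 30 -15 [ 29.5  22.1 -44.8] j5 27.9 0.0
0.6462 30 0 [ 25.8  19.9 -47. ] j5 14.9 0.0
0.6462 30 15 [ 21.9  19.  -50.5] j5 12.8 0.0
0.6462 30 30 [ 18.   19.7 -54.9] j5 27.2 0.0
0.6462 35 -30 [ 33.2  24.5 -48.1] j5 42.4 0.0
0.6462 35 -15 [ 30.1  21.3 -49.1] j5 30.2 0.0
0.6462 35 0 [ 26.5  19.3 -5
[... 295 characters left out ...]
40 30 [ 20.1  19.  -62.6] j5 40.0 0.0
0.621 30 -30 [ 34.2  22.9 -48.6] j5 41.4 0.0
0.621 30 -15 [ 30.9  19.5 -49.6] j5 28.2 0.0
0.621 30 0 [ 27.1  17.3 -51.8] j5 16.0 0.0
0.621 30 15 [ 23.1  16.3 -55.3] j5 14.9 0.0
0.621 30 30 [ 19.   17.1 -59.8] j5 29.1 0.0
0.621 35 -30 [ 34.7  22.1 -52.9] j5 42.8 0.0
0.621 35 -15 [ 31.6  18.8 -53.8] j5 31.0 0.0
0.621 35 0 [ 27.9  16.6 -55.9] j5 22.0 0.0
0.621 35 15 [ 24.   15.8 -59.2] j5 22.9 0.0
0.621 35 30 [ 20.2  16.6 -63.6] j5 35.3 0.0
0.621 40 -30 [ 35.2  21.6 -57.1] j5 45.6 0.0
0.621 40 -15 [ 32.2  18.4 -58. ] j5 35.6 0.0
0.621 40 0 [ 28.7  16.3 -60. ] j5 29.3 0.0
0.621 40 15 [ 25.   15.6 -63.2] j5 31.4 0.0
0.621 40 30 [ 21.3  16.5 -67.4] j5 42.4 0.0
```

```bash
cat > kin.py <<'E'
from h import *
from scipy.optimize import least_squares
S=[([83.8,22.092,.38,-.032,-68.411,-14.817],[.224,.583,.221],[-.001,-.002,-1]),
([-15.9,1.1,6.7,-18.2,-98.7,99.1],[.386,-.1692,.4256],[.028,.313,-.949]),
([32.8,-17.1,-25.3,16.7,-56.3,46.5],[.4517,.0217,.4196],[.496,.034,-.868]),
([34.6,-4.2,-51.,67.7,-25.5,-7.2],[.522,.1384,.2819],[.637,-.044,-.77]),
([15.6,4.5,-51.1,104.5,-13.3,-30.6],[.579,.1325,.2273],[.636,-.054,-.77])]
rot=lambda ax,d:Ro.from_euler(ax,d,degrees=True).as_matrix()
def fk(p,j,s4=-1):
    h,r0,lat,a,b,e,dy,L,dz=p
    R1=rot('z',j[0]);R2=R1@rot('y',j[1]);R3=R1@rot('y',j[1]-j[2]);R4=R3@rot('x',s4*j[3]);R5=R4@rot('y',-j[4])
    x=R1@[r0,lat,h]+R2@[0,0,a]+R3@[b,0,e]+R4@[0,dy,dz]+R5@[L,0,0]
    return x,R5[:,0]
def fit(s4):
    f=lambda p:np.concatenate([fk(p,j,s4)[0]-x for j,x,t in S])
    return least_squares(f,[.3,0,-.1,.4,.4,0,0,.25,0])
if __name__=="__main__":
    for s4 in(-1,1):
        print(s4,[np.abs(fk([0]*9,j,s4)[1]-t).max().round(3) for j,x,t in S]);s=fit(s4);print(s.x.round(4),np.abs(s.fun).max())
E
python3 kin.py
```

```text
-1 [np.float64(0.0), np.float64(0.0), np.float64(0.001), np.float64(0.001), np.float64(0.001)]
[ 1.607e-01  4.000e-04  2.000e-04  5.656e-01  4.215e-01 -8.000e-04
 -1.600e-01  3.071e-01  2.000e-04] 0.0002556619592515297
1 [np.float64(0.001), np.float64(0.594), np.float64(0.403), np.float64(0.655), np.float64(0.429)]
[-0.2035  0.3239 -0.1538  0.108   0.1447  0.3755  0.0039 -0.2712 -0.1354] 0.11623562273206742
```

```bash
cat >> kin.py <<'E'
P=fit(-1).x
lo=[-179,-69,-61,-181,-171];hi=[179,118,80,117,-9.2]
def ik(x,tz,g):
    f=lambda j:np.concatenate([(fk(P,j)[0]-x)*5,fk(P,j)[1]-tz])
    s=least_squares(f,np.clip(g,np.array(lo)+1,np.array(hi)-1),bounds=(lo,hi),x_scale=10);return s.x,np.linalg.norm(s.fun)
E
cat > k2.py <<'E'
from kin import *
A=np.radians
for tilt in(30,40):
  for lean in(-20,0,20):
    tz=Ro.from_rotvec(A(lean)*X).apply(Ro.from_rotvec(-A(tilt)*Y).apply([0,0,-1]))
    sols=[]
    for g in([15,5,-51,104,-15],[35,-4,-51,67,-25],[30,0,-30,0,-50],[5,10,-40,-90,-20],[0,10,-40,-150,-30],[-5,10,-50,-60,-30]):
      out=[]
      for tgt in([.6077,.1402,.193],[.6462,.1374,.147],[.621,.139,.147]):
        j,e=ik(tgt,tz,g);g=j;out.append((j.round(0).astype(int).tolist(),round(float(e),3)))
      if max(o[1] for o in out)<.01 and str(out) not in sols: sols.append(str(out));print(tilt,lean,out)
E
python3 k2.py
```

```text
30 -20 [([37, 16, -38, 59, -40], 0.0), ([32, 22, -38, 68, -35], 0.0), ([33, 20, -41, 69, -35], 0.0)]
30 0 [([29, 11, -41, 55, -20], 0.0), ([20, 17, -43, 81, -12], 0.0), ([19, 15, -46, 86, -11], 0.0)]
40 -20 [([29, 14, -48, 90, -35], 0.0), ([23, 20, -46, 103, -33], 0.0), ([24, 19, -48, 103, -33], 0.0)]
```

```bash
cat > k3.py <<'E'
from kin import *
from station import r
A=np.radians;s=r.sense();D=np.column_stack([X,-Y,[0,0,-1]]);O=H-.038*Y
g=[35,16,-42,62,-30]
for nm,back,pull,tilt,lean in(("standoff",.06,0,35,-10),("mid",.03,0,35,-10),("grasp",0,0,35,-10),("pull",0,.027,35,-10),("pull32",0,.027,32,-10)):
    Rt=Ro.from_rotvec(A(lean)*X)*Ro.from_rotvec(-A(tilt)*Y)*Ro.from_matrix(D);tz=Rt.as_matrix()[:,2]
    t=O+.134*X+.099*Y+[0,0,.146]-back*tz-pull*X
    j,e=ik(t,tz,g);g=j
    print(nm,t.round(4),j.round(1),round(float(e),4),"delta",(t-s["tcp_pos"]).round(4),(Rt*Ro.from_matrix(s["ee_rot"]).inv()).as_rotvec().round(3))
print(s["tcp_pos"],s["joints"])
E
python3 k3.py
```

```text
standoff [0.6114 0.147  0.1944] [ 29.   12.6 -44.6  77.2 -26.4] 0.0 delta [ 0.0327  0.0146 -0.0339] [-0.166  0.095  0.001]
mid [0.6283 0.1415 0.1702] [ 24.3  15.4 -45.   87.3 -23.5] 0.0 delta [ 0.0495  0.0091 -0.0581] [-0.166  0.095  0.001]
grasp [0.6451 0.136  0.146 ] [ 19.7  18.3 -44.7  97.8 -21.5] 0.0 delta [ 0.0664  0.0036 -0.0823] [-0.166  0.095  0.001]
pull [0.6182 0.138  0.146 ] [ 20.5  16.3 -47.6  99.3 -21.9] 0.0 delta [ 0.0394  0.0056 -0.0823] [-0.166  0.095  0.001]
pull32 [0.6182 0.138  0.146 ] [ 24.9  16.7 -45.7  84.  -22.9] 0.0 delta [ 0.0394  0.0056 -0.0823] [-0.161  0.147 -0.003]
[0.57875886 0.13240057 0.22834433] [ 15.79088993   4.36894954 -51.11234249 104.08304658 -13.41756411
 -30.43554845]
```

Call:
play_rows(
  commands=[
    [[0,0,0,-0.08,0.05,0,0.55],[0.005,0.003,0,-0.166,0.095,0,0.55],[0.01,0.006,-0.008,-0.166,0.095,0,0.55],[0.01,0.006,-0.008,-0.166,0.095,0,0.55],[0.01,0.006,-0.008,-0.166,0.095,0,0.55]],
  ],
)

```text
time_s: 7.65
tcp_pos: [0.5872, 0.142, 0.2207]
ee_rot: [[0.824, -0.068, 0.562], [0.042, -0.983, -0.18], [0.565, 0.172, -0.807]]
wrist_force: [0.5, 0.3, -0.1]
gripper_width: 0.451
```

```bash
python3 k3.py; python3 look.py pics/x.png | head -5
```

```text
standoff [0.6114 0.147  0.1944] [ 29.   12.6 -44.6  77.2 -26.4] 0.0 delta [ 0.0242  0.005  -0.0263] [-0.002  0.    -0.005]
mid [0.6283 0.1415 0.1702] [ 24.3  15.4 -45.   87.3 -23.5] 0.0 delta [ 0.041  -0.0005 -0.0505] [-0.002  0.    -0.005]
grasp [0.6451 0.136  0.146 ] [ 19.7  18.3 -44.7  97.8 -21.5] 0.0 delta [ 0.0579 -0.006  -0.0747] [-0.002  0.    -0.005]
pull [0.6182 0.138  0.146 ] [ 20.5  16.3 -47.6  99.3 -21.9] 0.0 delta [ 0.031  -0.004  -0.0747] [-0.002  0.    -0.005]
pull32 [0.6182 0.138  0.146 ] [ 24.9  16.7 -45.7  84.  -22.9] 0.0 delta [ 0.031  -0.004  -0.0747] [ 0.002  0.051 -0.014]
[0.58723943 0.14197923 0.22069295] [ 32.62146929   8.69211031 -44.89551262  68.85063619 -29.17587692
  -3.44450439]
[ 32.6   8.7 -44.9  68.9 -29.2  -3.4] [0.0758 0.1007 0.2207]
leaf 3568 [0.0298 0.0464 0.0892] [0.0525 0.0884 0.1455] [0.1319 0.1334 0.1352]
thumb 297 [0.1253 0.1287 0.1363] [0.0944 0.1014 0.1077] [0.1459 0.161  0.1627]
thumbtop 222 [0.1254 0.1303 0.1364] [0.0938 0.101  0.1076] [0.158  0.1613 0.1627]
rot40 [ 0.166 -0.099  0.003] [ 0.52496004  0.29934044 -0.12716783]
```

Call:
play_rows(
  commands=[
    [[0.012,0.002,-0.013,0,0,0,0.55],[0.024,0.005,-0.026,0,0,0,0.55],[0.033,0.002,-0.038,0,0,0,0.55],[0.041,-0.0005,-0.05,0,0,0,0.55],[0.041,-0.0005,-0.05,0,0,0,0.55]],
  ],
)

```text
time_s: 8.2
tcp_pos: [0.6286, 0.1369, 0.1687]
ee_rot: [[0.826, -0.073, 0.559], [0.038, -0.982, -0.185], [0.562, 0.175, -0.808]]
wrist_force: [-0.3, -0.5, -0.3]
gripper_width: 0.446
```

```bash
python3 k3.py|tail -4; python3 look.py pics/wrist3.png | head -5
```

```text
pull [0.6182 0.138  0.146 ] [ 20.5  16.3 -47.6  99.3 -21.9] 0.0 delta [-0.0104  0.0011 -0.0227] [ 0.001 -0.003  0.001]
pull32 [0.6182 0.138  0.146 ] [ 24.9  16.7 -45.7  84.  -22.9] 0.0 delta [-0.0104  0.0011 -0.0227] [ 0.005  0.048 -0.008]
[0.62859755 0.13687797 0.168657  ] [ 23.76707739  15.42255974 -45.11934452  87.46878334 -23.28141226
 -16.15859462]
[ 23.8  15.4 -45.1  87.5 -23.3 -16.2] [0.1175 0.0987 0.1687]
leaf 2188 [0.0742 0.0812 0.0896] [0.0596 0.0922 0.1225] [0.132  0.1338 0.1355]
thumb 532 [0.1121 0.1294 0.1368] [0.0945 0.1022 0.1176] [0.1455 0.1612 0.1663]
thumbtop 425 [0.1109 0.1304 0.1369] [0.0945 0.1018 0.1176] [0.1579 0.1614 0.1664]
rot40 [ 0.168 -0.103  0.009] [-0.25994097 -0.54194883 -0.33840725]
```

View pics/wrist3.png

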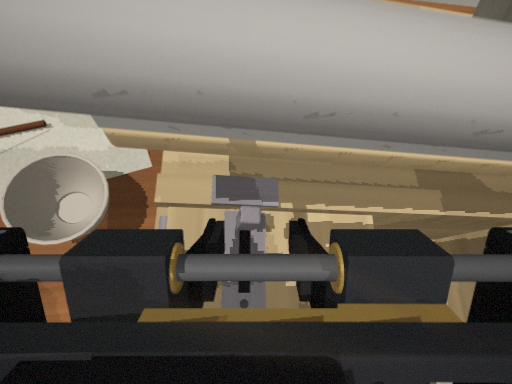

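Thumb at (250,215) sits between the fingertips (215 and 293). I continue down along the tool axis.

Call:
play_rows(
  commands=[
    [[0.006,0,-0.008,0,0,0,0.55],[0.011,0,-0.016,0,0,0,0.55],[0.0165,0,-0.022,0,0,0,0.55],[0.0165,0,-0.022,0,0,0,0.55],[0.0165,0,-0.022,0,0,0,0.55]],
  ],
)

```text
time_s: 8.75
tcp_pos: [0.6454, 0.1393, 0.1488]
ee_rot: [[0.824, -0.071, 0.562], [0.04, -0.982, -0.183], [0.565, 0.173, -0.807]]
wrist_force: [-1.1, 0.5, -0.1]
gripper_width: 0.451
```

```bash
python3 k3.py|tail -5
```

```text
grasp [0.6451 0.136  0.146 ] [ 19.7  18.3 -44.7  97.8 -21.5] 0.0 delta [-0.0003 -0.0033 -0.0028] [-0.001 -0.    -0.001]
pull [0.6182 0.138  0.146 ] [ 20.5  16.3 -47.6  99.3 -21.9] 0.0 delta [-0.0272 -0.0013 -0.0028] [-0.001 -0.    -0.001]
pull32 [0.6182 0.138  0.146 ] [ 24.9  16.7 -45.7  84.  -22.9] 0.0 delta [-0.0272 -0.0013 -0.0028] [ 0.003  0.051 -0.01 ]
[0.64538274 0.13931893 0.1488259 ] [ 20.60594194  18.18891153 -44.38197837  95.85027811 -21.75960057
 -22.08300454]
```

Call:
play_rows(
  commands=[
    [[0,-0.002,-0.002,0,0,0,0.6],[0,-0.002,-0.002,0,0,0,1],[0,-0.002,-0.002,0,0,0,1],[0,-0.002,-0.002,0,0,0,1],[0,-0.002,-0.002,0,0,0,1]],
  ],
)

```text
time_s: 9.25
tcp_pos: [0.6455, 0.1375, 0.1459]
ee_rot: [[0.825, -0.071, 0.561], [0.039, -0.982, -0.183], [0.564, 0.173, -0.808]]
wrist_force: [-1.0, 0.2, 0.6]
gripper_width: 0.173
```

Call:
play_rows(
  commands=[
    [[0,0,0,0,0,0,1],[0,0,0,0,0,0,1],[0,0,0,0,0,0,1]],
  ],
)

```text
time_s: 9.55
tcp_pos: [0.6455, 0.1376, 0.1459]
ee_rot: [[0.825, -0.071, 0.561], [0.04, -0.982, -0.183], [0.564, 0.173, -0.807]]
wrist_force: [-1.7, -1.3, 2.0]
gripper_width: 0.181
```

Call:
play_rows(
  commands=[
    [[-0.004,0.0003,0,0,0,0,1],[-0.009,0.0006,0,0,0,0,1],[-0.014,0.001,0,0,0,0,1],[-0.018,0.0013,0,0,0,0,1],[-0.021,0.0015,0,0,0,0,1]],
  ],
)

```text
time_s: 10.05
tcp_pos: [0.6243, 0.1391, 0.1459]
ee_rot: [[0.825, -0.071, 0.561], [0.04, -0.982, -0.183], [0.564, 0.174, -0.807]]
wrist_force: [2.8, -0.8, -0.5]
gripper_width: 0.177
```

Call:
play_rows(
  commands=[
    [[-0.002,0.0001,0,0,0,0,1],[-0.004,0.0003,0,0,0,0,1],[-0.005,0.0004,0,0,0,0,1],[-0.005,0.0004,0,0,0,0,1]],
  ],
)

```text
time_s: 10.45
tcp_pos: [0.6229, 0.1396, 0.1471]
ee_rot: [[0.823, -0.073, 0.563], [0.039, -0.982, -0.184], [0.567, 0.173, -0.805]]
wrist_force: [18.9, -0.2, -10.0]
gripper_width: 0.176
```

The bolt travelled about 23 mm and then met a hard stop (19 N). I release it and back out.

Call:
play_rows(
  commands=[
    [[0.0035,0,-0.001,0,0,0,1],[0.0035,0,-0.001,0,0,0,0.6],[0.0035,0,-0.001,0,0,0,0.6],[0.0035,0,-0.001,0,0,0,0.6],[0.0035,0,-0.001,0,0,0,0.6]],
  ],
)

```text
time_s: 10.95
tcp_pos: [0.6225, 0.1393, 0.1444]
ee_rot: [[0.825, -0.07, 0.56], [0.041, -0.982, -0.183], [0.563, 0.174, -0.808]]
wrist_force: [-0.3, -0.2, 1.8]
gripper_width: 0.384
```

Call:
play_rows(
  commands=[
    [[-0.011,0.0036,0.016,0,0,0,0.6],[-0.022,0.007,0.032,0,0,0,0.6],[-0.034,0.011,0.049,0,0,0,0.6],[-0.045,0.014,0.065,0,0,0,0.6],[-0.056,0.018,0.081,0,0,0,0.6]],
  ],
)

```text
time_s: 11.45
tcp_pos: [0.5659, 0.1577, 0.2255]
ee_rot: [[0.826, -0.069, 0.56], [0.041, -0.982, -0.182], [0.562, 0.174, -0.808]]
wrist_force: [0.5, 0.3, 1.0]
gripper_width: 0.404
```

```bash
python3 look.py pics/wrist4.png | head -6
python3 - <<'E'
from station import r
from h import *
s=r.sense();print(s["tcp_pos"],rv(s["ee_rot"],0).round(3))
E
```

```text
[ 37.    7.4 -45.3  65.3 -32.1  -3.5] [0.0534 0.1148 0.2255]
leaf 5006 [0.0072 0.0579 0.0891] [0.0591 0.1002 0.1471] [0.1325 0.1343 0.1361]
thumb 301 [0.1048 0.1082 0.116 ] [0.0945 0.102  0.1082] [0.1454 0.1617 0.1635]
thumbtop 220 [0.1051 0.1099 0.1161] [0.0944 0.1019 0.1082] [0.1575 0.1621 0.1636]
rot40 [ 0.168 -0.102  0.005] [0.48150636 0.32446938 0.99720221]
px [176 248] [194 266]
[0.5660461  0.15907391 0.22867038] [ 0.209  0.597 -0.056]
```

Run:
```python
import cv2
a=cv2.imread("pics/wrist2.png")[130:240,190:310];b=cv2.imread("pics/wrist4.png")[150:290,190:330]
cv2.imwrite("pics/cmp.png",cv2.hconcat([cv2.resize(a,(400,400),interpolation=2),cv2.resize(b,(400,400),interpolation=2)]))
```

```text
(no output)
```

View pics/cmp.png

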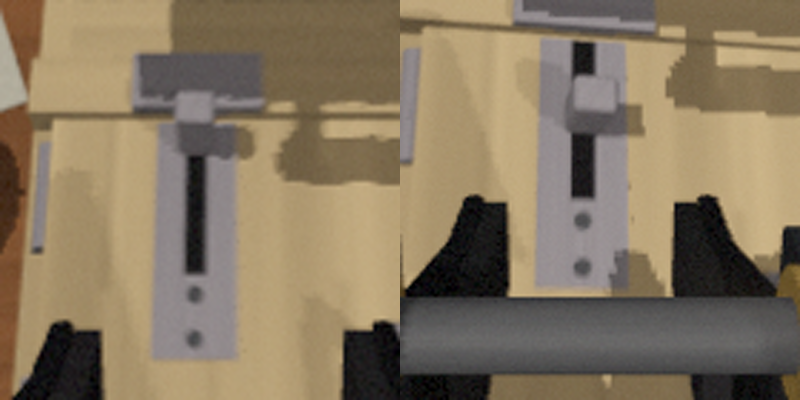

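Left crop is before, right is after: the thumb has clearly moved forward along its plate. The wrist range gives about 20.4 mm against 22.6 mm of TCP travel, and the pull ended at the hard stop. If the leaf lifts, the rod is clear. Next is the bolted leaf's handle.

Call:
play_rows(
  commands=[
    [[-0.01,-0.01,0.02,0.042,0.12,-0.011,0.5],[-0.025,-0.03,0.04,0.084,0.24,-0.022,0.5],[-0.04,-0.05,0.05,0.126,0.36,-0.034,0.5],[-0.05,-0.065,0.05,0.168,0.48,-0.045,0.5],[-0.058,-0.074,0.05,0.209,0.597,-0.056,0.5]],
  ],
)

```text
time_s: 12.0
tcp_pos: [0.5075, 0.0841, 0.2775]
ee_rot: [[0.993, -0.066, 0.102], [-0.063, -0.997, -0.039], [0.104, 0.033, -0.994]]
wrist_force: [1.1, -1.3, 0.3]
gripper_width: 0.501
```

Call:
play_rows(
  commands=[
    [[0,0,0,0,0,0,0.4],[0,0,0,0,0,0,0.4],[0,0,0,0,0,0,0.4]],
  ],
)

```text
time_s: 12.3
tcp_pos: [0.5082, 0.0828, 0.2742]
ee_rot: [[0.992, -0.069, 0.103], [-0.065, -0.997, -0.048], [0.106, 0.041, -0.994]]
wrist_force: [0.3, -0.1, -0.4]
gripper_width: 0.591
```

```bash
python3 look.py pics/wrist5.png | head -4
python3 - <<'E'
from station import r
from h import *
s=r.sense();print(np.round(s["tcp_pos"],4),rv(s["ee_rot"],0).round(3))
E
```

```text
[ 30.6   6.4 -15.7   6.  -64.4  53.1] [0.0014 0.0359 0.2742]
bhandle 1170 [-0.0484  0.0056  0.0532] [0.0324 0.0372 0.042 ] [0.1704 0.174  0.176 ]
leaf 12524 [-0.0596  0.0238  0.0877] [0.0519 0.1004 0.1479] [0.1324 0.1341 0.1359]
thumb 284 [0.1048 0.1098 0.1161] [0.0939 0.0994 0.107 ] [0.1445 0.1617 0.1639]
[0.508  0.0831 0.2744] [ 0.048  0.103 -0.007]
```

Call:
play_rows(
  commands=[
    [[-0.001,0.0015,-0.04,0.048,0.103,-0.007,0.4],[-0.001,0.0015,-0.08,0.048,0.103,-0.007,0.4],[-0.001,0.0015,-0.105,0.048,0.103,-0.007,0.4],[-0.001,0.0015,-0.118,0.048,0.103,-0.007,0.4],[-0.001,0.0015,-0.123,0.048,0.103,-0.007,0.4]],
  ],
)

```text
time_s: 12.85
tcp_pos: [0.5062, 0.0846, 0.1504]
ee_rot: [[0.997, -0.073, -0.003], [-0.073, -0.997, -0.0], [-0.003, 0.001, -1.0]]
wrist_force: [-0.0, -0.8, -0.2]
gripper_width: 0.601
```

Call:
play_rows(
  commands=[
    [[0,0,0,0,0,0,0.9],[0,0,0,0,0,0,1],[0,0,0,0,0,0,1],[0,0,0,0,0,0,1],[0,0,0,0,0,0,1]],
  ],
)

```text
time_s: 13.35
tcp_pos: [0.5083, 0.0851, 0.1533]
ee_rot: [[0.997, -0.075, 0.002], [-0.075, -0.997, 0.003], [0.002, -0.003, -1.0]]
wrist_force: [0.0, 0.4, 0.0]
gripper_width: 0.234
```

Call:
play_rows(
  commands=[
    [[0,0,0,0,0,0,1],[0,0,0,0,0,0,1],[0,0,0,0,0,0,1]],
  ],
)

```text
time_s: 13.65
tcp_pos: [0.5082, 0.085, 0.153]
ee_rot: [[0.997, -0.075, 0.001], [-0.075, -0.997, 0.003], [0.001, -0.003, -1.0]]
wrist_force: [-0.3, -0.8, 0.9]
gripper_width: 0.101
```

Run:
```python
from h import *
import json
R=arc(.3876,np.arange(1,16)*.1,s=1)
for i in(0,5,10):print(json.dumps([[[float(v) for v in x] for x in R[i:i+5]]]))
from kin import *
g=[30,6,-15,6,-64]
for th in np.arange(0,1.6,.3):
    p=.55*th;a=.3876+th
    G=H-.038*Y+Y*(.158-.13*np.cos(a))+[0,0,.12+.13*np.sin(a)]
    tz=Ro.from_rotvec(-p*X).apply([0,0,-1]);j,e=ik(G+.019*tz,tz,g);g=j;print(th.round(1),j.round(0),round(float(e),3))
```

```text
[[[0.0003, 0.0045, 0.0118, -0.055, 0.004, -0.0, 1.0], [0.0007, 0.01, 0.023, -0.11, 0.008, -0.0, 1.0], [0.0012, 0.0167, 0.0336, -0.165, 0.012, -0.0, 1.0], [0.0018, 0.0244, 0.0434, -0.219, 0.016, -0.0, 1.0], [0.0024, 0.033, 0.0524, -0.274, 0.02, -0.0, 1.0]]]
[[[0.0007, 0.0095, 0.008, -0.055, 0.004, -0.0, 1.0], [0.0014, 0.0196, 0.015, -0.11, 0.008, -0.0, 1.0], [0.0022, 0.0304, 0.0208, -0.165, 0.012, -0.0, 1.0], [0.0031, 0.0418, 0.0256, -0.219, 0.016, -0.0, 1.0], [0.0039, 0.0535, 0.0291, -0.274, 0.02, -0.0, 1.0]]]
[[[0.0009, 0.012, 0.0023, -0.055, 0.004, -0.0, 1.0], [0.0018, 0.0241, 0.0033, -0.11, 0.008, -0.0, 1.0], [0.0027, 0.0362, 0.0031, -0.165, 0.012, -0.0, 1.0], [0.0036, 0.0482, 0.0017, -0.219, 0.016, -0.0, 1.0], [0.0044, 0.06, -0.001, -0.274, 0.02, -0.0, 1.0]]]
0.0 [ 28.  15. -21.  -0. -54.] 0.0
0.3 [ 34.  15. -19.   8. -62.] 0.0
0.6 [ 40.  17. -16.  14. -71.] 0.0
0.9 [ 45.  21. -12.  19. -79.] 0.0
1.2 [ 49.  27.  -7.  22. -88.] 0.0
1.5 [ 52.  33.  -3.  24. -96.] 0.0
```

The grip is centred with almost no force, and the whole arc is reachable. I lift gently first to check that the leaf is free.

Call:
play_rows(
  commands=[
    [[0.0003,0.0045,0.012,-0.055,0.004,0,1],[0.0007,0.01,0.023,-0.11,0.008,0,1],[0.0007,0.01,0.023,-0.11,0.008,0,1]],
  ],
)

```text
time_s: 13.95
tcp_pos: [0.5089, 0.0954, 0.1757]
ee_rot: [[0.997, -0.072, -0.007], [-0.072, -0.991, -0.109], [0.001, 0.11, -0.994]]
wrist_force: [0.6, -1.2, 0.9]
gripper_width: 0.1
```

Call:
play_rows(
  commands=[
    [[0.0005,0.0067,0.0106,-0.055,0.004,0,1],[0.001,0.0144,0.0204,-0.109,0.008,0,1],[0.0017,0.023,0.0294,-0.164,0.012,0,1],[0.0024,0.0325,0.0374,-0.219,0.016,0,1],[0.003,0.0426,0.0444,-0.274,0.02,0,1]],
  ],
)

```text
time_s: 14.45
tcp_pos: [0.5117, 0.1363, 0.2188]
ee_rot: [[0.997, -0.07, -0.029], [-0.075, -0.924, -0.374], [-0.0, 0.376, -0.927]]
wrist_force: [6.3, -5.4, -8.2]
gripper_width: 0.102
```

Call:
play_rows(
  commands=[
    [[0.0008,0.0108,0.0058,-0.055,0.004,0,1],[0.0017,0.0222,0.0106,-0.109,0.008,0,1],[0.0025,0.0339,0.0141,-0.164,0.012,0,1],[0.0034,0.0459,0.0164,-0.219,0.016,0,1],[0.0043,0.058,0.0174,-0.274,0.02,0,1]],
  ],
)

```text
time_s: 14.95
tcp_pos: [0.5159, 0.1933, 0.2374]
ee_rot: [[0.997, -0.06, -0.048], [-0.076, -0.786, -0.613], [-0.001, 0.615, -0.788]]
wrist_force: [4.0, -7.8, -1.4]
gripper_width: 0.102
```

Call:
play_rows(
  commands=[
    [[0.0009,0.0121,-0.0002,-0.055,0.004,0,1],[0.0018,0.0241,-0.0016,-0.109,0.008,0,1],[0.0026,0.0359,-0.0043,-0.164,0.012,0,1],[0.0026,0.0359,-0.0043,-0.164,0.012,0,1]],
  ],
)

```text
time_s: 15.35
tcp_pos: [0.5188, 0.2314, 0.2334]
ee_rot: [[0.997, -0.049, -0.054], [-0.073, -0.674, -0.735], [-0.0, 0.737, -0.676]]
wrist_force: [-1.1, 1.0, 5.7]
gripper_width: 0.103
```

Run:
```python
from station import r
from h import *
c=r.capture("scene");cv2.imwrite("pics/scene3.png",c["image"][:,:,::-1])
s=r.sense();T=np.array(s["tcp_pos"]);R=np.array(s["ee_rot"]);g=T-.019*R[:,2];l=loc(g);print(T,l,s["wrist_force"],R[:,2])
for h in(.154,.158):print("theta",np.arctan2(l[2]-.12,h-l[1])-.3876,np.hypot(l[2]-.12,l[1]-h))
```

```text
[0.5188438  0.23145218 0.2334006 ] [0.00103666 0.19887508 0.24630295] [-0.26617877  0.92824437  4.03279202] [-0.0533808  -0.73212891 -0.67907124]
theta 1.524582382695272 0.13403808199272263
theta 1.4961861206031128 0.13275242677520804
```

View pics/scene3.png

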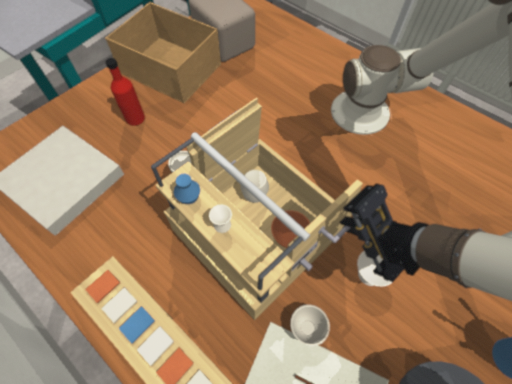

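Both leaves stand upright. The bolted leaf is at about 1.5 rad and the pots look undisturbed. I release and back away.

Call:
play_rows(
  commands=[
    [[0,0,0,0,0,0,0.77],[0,0,0,0,0,0,0.77],[0,0,0,0,0,0,0.77],[0.001,0.022,0.021,0,0,0,0.77],[0.003,0.044,0.042,0,0,0,0.77]],
  ],
)

```text
time_s: 15.9
tcp_pos: [0.5215, 0.2752, 0.2755]
ee_rot: [[0.997, -0.051, -0.054], [-0.074, -0.679, -0.731], [0.0, 0.733, -0.681]]
wrist_force: [1.1, 0.1, 0.8]
gripper_width: 0.226
```

Call:
play_rows(
  commands=[
    [[0,0.03,0.03,0,0,0,0.77],[-0.01,0.05,0.065,0,0,0,0.77],[-0.04,0.06,0.1,0,0,0,0.77],[-0.07,0.07,0.13,0,0,0,0.77],[-0.07,0.07,0.13,0,0,0,0.77]],
  ],
)

```text
time_s: 16.4
tcp_pos: [0.45, 0.3472, 0.4102]
ee_rot: [[0.998, -0.053, -0.045], [-0.069, -0.686, -0.724], [0.007, 0.726, -0.688]]
wrist_force: [0.2, -0.3, 0.9]
gripper_width: 0.232
```

Call:
play_rows(
  commands=[
    [[0,0,0,0,0,0,0.77],[0,0,0,0,0,0,0.77],[0,0,0,0,0,0,0.77]],
  ],
)

```text
time_s: 16.7
tcp_pos: [0.4521, 0.3449, 0.4039]
ee_rot: [[0.997, -0.051, -0.055], [-0.075, -0.677, -0.732], [0.0, 0.734, -0.679]]
wrist_force: [0.2, 0.7, -1.0]
gripper_width: 0.231
```

Run:
```python
from station import r
from h import *
import pickle
d=pickle.load(open("d0.pkl","rb"))
print(r.sense()["wrist_force"],r.sense()["tcp_pos"])
for n in("scene","top"):
    c=r.capture(n);L=loc(world(c));L0=loc(world(d[n]))
    cv2.imwrite(f"pics/{n}4.png",c["image"][:,:,::-1])
    z=L[...,2];x=L[...,0];y=L[...,1]
    for s in(-1,1):
        m=(abs(x)<.09)&(s*y>.12)&(s*y<.23)&(z>.17)&(z<.29)
        if m.sum()>20:
            for nm,a in(("y",np.percentile(s*y[m],[5,50,95])),("z",np.percentile(z[m],[5,95]))):print(n,s,nm,a.round(3))
            mm=m&(s*y<.175);print("  slope dy/dz",np.polyfit(z[mm],s*y[mm],1)[0].round(3) if mm.sum()>20 else None)
    # pots: depth change outside swing area
    ch=(abs(L[...,2]-L0[...,2])>.02)&((abs(y)>.24)|(x>.14))&(abs(y)<.4)&(x<.3)&(x>-.2)
    print(n,"changed px",ch.sum(),np.argwhere(ch).mean(0) if ch.any() else "")
```

```text
[ 0.18816704  0.7397928  -1.04403964] [0.45209311 0.34493649 0.40385182]
scene -1 y [0.155 0.159 0.17 ]
scene -1 z [0.179 0.284]
  slope dy/dz 0.026
scene 1 y [0.146 0.161 0.198]
scene 1 z [0.184 0.279]
  slope dy/dz -0.152
scene changed px 4420 [192.14864253 475.3020362 ]
top -1 y [0.155 0.163 0.207]
top -1 z [0.203 0.282]
  slope dy/dz 0.034
top 1 y [0.143 0.15  0.196]
top 1 z [0.193 0.281]
  slope dy/dz -0.01
top changed px 2292 [209.11998255 118.17364747]
```

View pics/top4.png

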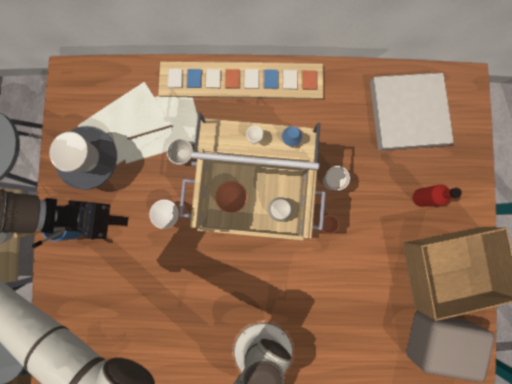

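In the top view both leaves stand upright with their handles outside (185,198 and 322,210). All six pots are at their original pixels: (180,150), (164,214), (337,178), (331,225), (255,134) and (291,135). The arm is clear of everything.

```bash
python3 -c "
from station import r
print(r.finish_job())"
```

```text
the job is handed in; nothing more can be done
None
```

I swung the plain leaf up to about 1.52 rad and withdrew the flush bolt. I then swung the bolted leaf up to about 1.5 rad and backed the arm clear before handing in at about 17 s. No verdict was reported.

- **Leaves:** The last camera checks show both leaves standing near vertical. One plane fit disagreed: the scene camera gave the bolted leaf a slope of -0.15, while the top camera gave -0.01. I put that down to the handle and frame getting into the fit. Either way the leaf is beyond 69 degrees.
- **Pots:** In the last top view all six pots are at the same pixel positions as at the start. I judged this by eye; the automatic depth comparison flagged many changed pixels, centred near the arm rather than the pots.
- **Contact:** The wrist force was about 1 N after the arm backed off, so it was touching nothing.
- **Bolt:** The two measurements of bolt travel disagreed: about 20.4 mm from the wrist camera and 22.6 mm from the tool's movement. Starting up to 5 mm withdrawn and reaching the stop would fit either. The pull ended with the force rising to 19 N, as at the hard stop, and the leaf then lifted freely, so the rod was clear of the rail.

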